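Knock a moulded specimen out of a two-bore mould

TASK

Slide the catch tray along to its stop, so that it stands behind the mould under both bore exits. Then take the knock-out rod from its rest, push it about halfway into the bore that holds the plain round specimen, let go, take it again further back and push it fully home, handle against the mould, so that the specimen drops into the tray; leave the rod there. Do not touch the specimen with the gripper, and leave the square-headed plug in the other bore and the jars, beaker and plates where they stand.

Things in the scene. Friction and masses are not known exactly. Their poses are not given: they have to be found in the camera images.
- mould: fixed aluminium mould on a dark foot, 130 mm long (x), 110 mm wide (y), 92 mm high; origin at the centre of its underside on the counter. Two straight through bores 18 mm in diameter run along its x, the way the rod is pushed, 55 mm above the counter, at y = -27 and +27 mm. One holds the specimen, the other the plug (which is which varies).
- mould_entry (a point): point in the mould's entry face (x = -65 mm), midway between the two bore mouths, 55 mm above the counter; axes as the mould's.
- mould_exit (a point): the same point in the exit face (x = +65 mm); axes as the mould's
- tray (a joint): catch tray behind the mould, shallow steel tray on a block, 90 mm (mould x) by 116 mm (mould y), walls 4 mm, rim 37 mm above the counter; slides on runners along the mould's y only. 0 m = at its stop, centred at x = +112, y = 0 mm of the mould; positive = that far towards its +y. Starts 50 to 90 mm out, stays where left, takes 2 to 4 N to push (by its outer +y side, for instance).
- tray_floor (a point): centre of the catch tray's inner floor, 24 mm above the counter and 13 mm below its rim
- specimen_center (a point): centre of the moulded specimen, a plain black plastic cylinder 16 mm in diameter and 50 mm long, axis = its x. At the start it lies in its bore with 20 mm standing out of the exit face and 30 mm inside.
- plug_head (a point): centre of the head of the black plastic plug: square head 24 x 24 mm, 18 mm long, standing on the exit face of the other bore, on a round shank 16 mm in diameter and 44 mm long inside the bore
- rod_tip (a point): tip of the knock-out rod, on its axis; x points from handle to tip. Steel shaft 16 mm in diameter, 145 mm long (last 3 mm chamfered), then a round black handle 26 mm in diameter, 45 mm long, whose shoulder stops against the mould; about 0.22 kg. Fully home, the tip stands 15 mm out of the exit face.
- rod_shaft (a point): point on the rod's axis 90 mm behind the tip, near its balance point; same axes. At the start 40 mm above the counter, between the two saddles of the rest, which are 10 mm thick and 55 mm either side of the rest's centre
- rod_handle (a point): centre of the rod's handle, 167.5 mm behind the tip; same axes
- rest: fixed white rest with two V saddles (tops 43 mm high) on a base 130 x 50 x 8 mm on which the rod lies; origin at the centre of its underside, x along the rod. The middle of the rest is 80 mm behind the rod's tip.
- amber_jar: bystander: jar 52 mm in diameter, 85 mm high; origin at the centre of its underside
- clear_jar: bystander: jar 52 mm in diameter, 78 mm high; origin at the centre of its underside
- beaker: bystander: glass beaker 56 mm in diameter, 70 mm high; origin at the centre of its underside
- plates: bystander: stack of sample plates 75 x 50 mm, 33 mm high; origin at the centre of its underside
Not all that is in view belongs to the job. Of the things shaped like the part that bears rod_tip, the bare steel one is meant.

How it is judged:
By the outcome, as a careful person would: the job done as asked, in the order asked, and still so for the second after the job is handed in, with the robot touching nothing.
It also fails if it takes over 72 s, if anything falls off the work surface, if the arm or the gripper's body presses on something with over 40 N, if the wrist force passes 120 N, or if a joint passes its speed limit or range.

ROBOT

A 6-joint arm with a two-finger parallel gripper is mounted at the origin on the work surface. World frame = base frame: x ahead of the robot, y to its left, z up, the work surface at z = 0. Lengths are in m, angles in rad, forces in N, time in s.
With the tool pointing down it reaches from about 0.3 to 0.85 m from the base axis. Payload 5.4 kg.
Tool frame: the origin (TCP) lies midway between the tips of the shut fingers; the grasp point (between the pads) lies 19 mm behind it (manip.grip_point_offset is the distance from the TCP to the grasp point, in m); z points along the fingers, y is the line along which they close (so a half turn about z gives the same grasp; the last joint's range is limited). The gripper opens to 85 mm and grips with 20 to 120 N. Pads are 22 mm wide; open, the fingers measure 114 mm over their backs; the gripper's body (76 mm by 85 mm) begins 54 mm behind the grasp point. The pads swing forward as they close: fully open they stand 13 mm farther back than shut.
Start: joints at [0.902, 0.158, 1.597, -0, 1.386, -0.21], TCP at [0.255, 0.516, 0.231] pointing down, gripper open.
Joint ranges: [-2.91, 2.91], [-0.94, 2.29], [0.18, 2.7], [-1.29, 4.43], [0.17, 2.64], [-3, 3]. Speed limits (rad/s): [2.57, 2.57, 3.14, 3.14, 3.14, 3.14].

INTERFACE

Orientations are given as a unit quaternion [w, x, y, z].
In Python, from cell import telemetry, optics, manip gives the robot as it stands.
- The arm moves only by the tool send_rows, never from a script. Its argument "increments" is text: rows parted by semicolons, each of 7 numbers parted by spaces: the closure, from 0 (fully open) to 1 (shut), then the shift along the world's x, y, z in cm, then the turn, a rotation vector about the world's x, y, z in degrees. In form: jaw tx ty tz wx wy wz; .... A call has 1 to 20 rows; each row is the pose to reach, as a shift and turn from the pose commanded when the call began; what a row does not reach only later rows make up. A row lasts 1/8 s, in which the tool goes at most 62.5 mm and 10.7 degrees, less where a joint would pass 70% of its speed; a pose out of reach is approached as far as the arm can. A call with a gripper value outside its range is refused whole. The fingers move at their own pace and stop on an object; the grip force is fixed at half the most. Time passes only in rows, so rows that repeat a pose let the fingers close. It gives the time, the measured TCP pose, the force, the opening and the grip force at its end, in the units of the state.
- telemetry.get_obs(): the state, without advancing time (a new reading comes with each control period).
- optics.camera(name): name is "scene" or "side" or "wrist"; returns a dict with "img" (384x512x3 uint8, red, green, blue), "intrinsics" (3x3 intrinsics, pixels), "origin" and "rotation" of the camera in the world. Camera axes: x right, y down, z forward; pixel columns grow to the right and rows downward; lengths in m; the calibration is good to about 2 mm. A picture is of the moment at which its call begins. There is no depth.
- manip.finish_job(): hands the job in; it is judged then, once.
The state is a dict: "time": time; "joints": joint angles; "dq": joint speeds; "effort": joint torques, N m; "tool_pos": TCP position; "tool_rot": TCP orientation; "contact_force": force on the tool from outside, world axes, zero at the start; "wrist_torque": the same for the moment, N m; "grip_width": opening from 0.0 (shut) to 1.0 (fully open); "grip_force": force on a finger pad.
Only numpy, scipy, OpenCV 4.12 (cv2) and the standard library are available. Lean on these libraries where they do the work, as an engineer would, in place of code of your own. Each camera call takes 0.05 s, during which the arm holds its last target. There are 200 camera calls.

## Working session

There is one attempt and no reset: what is moved stays moved. The work goes in short steps, Python scripts to look and compute and a tool call to move; the robot and the scene stay as the last step left them, time stands still between calls to the robot, and variables do not carry over. Pictures are saved under pics/ and viewed, at most 13 in all, crops included, and the job is handed in when it is done.

Besides the shell and the picture viewer there is one more tool, called in YAML: its name, and indented under it one key for each argument. send_rows: Moves the arm, as the interface text tells. Its arguments: {"type":"object","properties":{"increments":{"type":"string"}},"required":["increments"]}

```bash
ls; mkdir -p pics; cat > h.py <<'E'
import numpy as np, cv2
from cell import telemetry, optics, manip
def snap(n,f):
    c=optics.camera(n); np.savez('pics/'+f+'.npz',**{k:np.array(c[k]) for k in('img','intrinsics','origin','rotation')})
    cv2.imwrite('pics/'+f+'.png',c['img'][:,:,::-1]); return c
def load(f): return dict(np.load('pics/'+f+'.npz'))
def ray(c,u,v):
    d=c['rotation']@np.linalg.solve(c['intrinsics'],[u,v,1.]); return np.array(c['origin']),d/np.linalg.norm(d)
def onz(c,u,v,z):
    o,d=ray(c,u,v); return o+d*(z-o[2])/d[2]
def tri(*l):
    A=np.zeros((3,3));b=np.zeros(3);R=[ray(*x) for x in l]
    for o,d in R:
        P=np.eye(3)-np.outer(d,d);A+=P;b+=P@o
    p=np.linalg.solve(A,b); return p,[round(1e3*np.linalg.norm(np.cross(p-o,d)),1) for o,d in R]
def proj(c,p):
    q=c['intrinsics']@(c['rotation'].T@(np.array(p)-c['origin'])); return q[:2]/q[2]
E
python3 - <<'E'
from h import *
import cv2
a=snap('scene','s0');b=snap('side','d0');w=snap('wrist','w0')
for c in(a,b,w): print(np.round(c['origin'],3),np.round(c['rotation'],3).tolist(),np.round(c['intrinsics'],1).tolist())
print(telemetry.get_obs())
for f in('s0','d0'):
    i=cv2.imread(f'pics/{f}.png'); cv2.imwrite(f'pics/{f}b.png',cv2.resize(i,(800,600),interpolation=cv2.INTER_CUBIC))
E
```

```text
pics
[1.366 0.402 0.93 ] [-0.194, 0.429, 0.797, -0.378] [[427.4, 0.0, 248.6], [0.0, 427.4, 194.3], [0.0, 0.0, 1.0]]
[ 0.289 -0.765  0.882] [-0.331, 0.927, -0.163, 0.059] [[367.9, 0.0, 254.0], [0.0, 367.9, 188.6], [0.0, 0.0, 1.0]]
[0.195 0.544 0.374] [0.113, 0.842, 0.523, 0.069] [[292.3, 0.0, 255.5], [0.0, 292.3, 194.2], [0.0, 0.0, 1.0]]
{'time': 0.15, 'joints': array([ 9.01875933e-01,  1.58922522e-01,  1.59793781e+00, -5.04449181e-06,
        1.38615866e+00, -2.10072312e-01]), 'dq': array([ 0.00018188, -0.00327961, -0.00519553,  0.00087399,  0.0011393 ,
       -0.00072883]), 'effort': array([ 1.33733729e-04, -3.96379137e+01, -3.31784105e+01, -3.59152928e-04,
        5.52948171e-03, -5.04234393e-06]), 'tool_pos': array([0.25439747, 0.51516026, 0.2305354 ]), 'tool_rot': array([-3.01198584e-04,  2.27416183e-01,  9.73797397e-01, -6.46449019e-04]), 'contact_force': array([ 0.53208711, -0.97318385, -0.45138723]), 'wrist_torque': array([ 0.01110847,  0.02344247, -0.00726775]), 'grip_force': 0.0, 'grip_width': 1.003594356963195}
```

```bash
python3 - <<'E'
s=open('h.py').read()
s=s.replace("def snap","from scipy.spatial.transform import Rotation as Rn\ndef M(c): q=np.array(c['rotation']); return Rn.from_quat(q[[1,2,3,0]]).as_matrix() if q.shape==(4,) else q\ndef snap").replace("c['rotation']@","M(c)@").replace("c['rotation'].T","M(c).T")
open('h.py','w').write(s)
E
```

```text
(no output)
```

View pics/s0b.png

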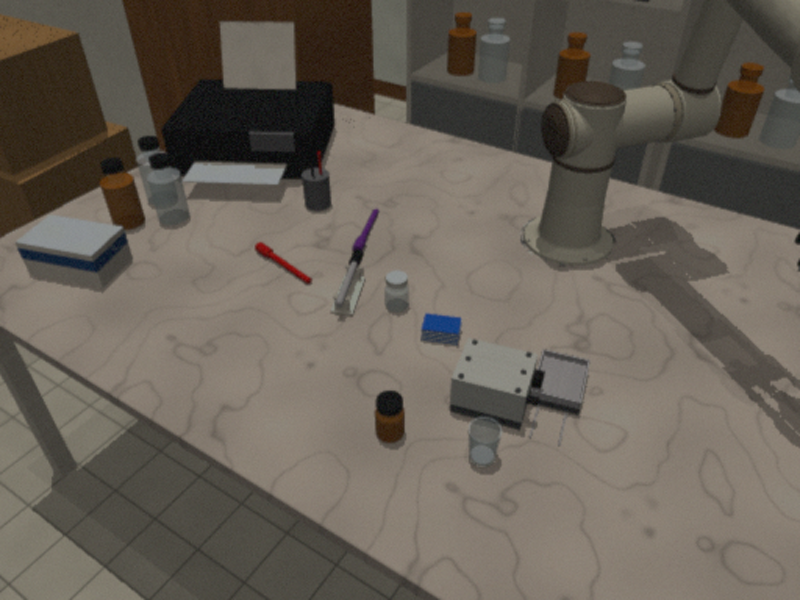

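View pics/d0b.png

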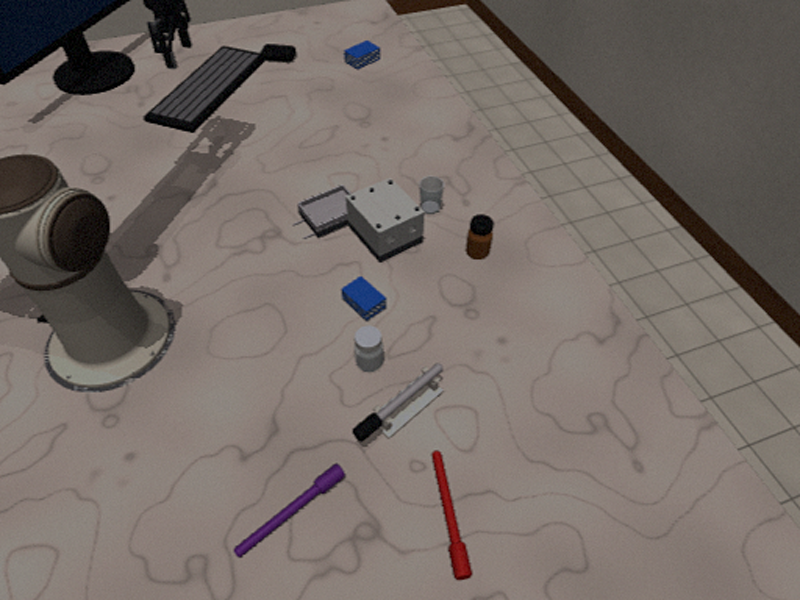

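Scene picture (800x600 scale): the mould is at (492,380), its tray at (560,380), and a rod with a bare steel shaft lies on a white rest at (348,285). Rod-like candidates in scene / side view: red (283,263)/(450,515), purple (367,230)/(290,510), and bare steel with black handle on the rest (348,285)/(400,402). I choose the steel one and check it in a close crop.

```bash
python3 - <<'E'
from h import *
s=cv2.imread('pics/s0.png');d=cv2.imread('pics/d0.png')
def crop(i,u,v,w,h,k): return cv2.resize(i[v:v+h,u:u+w],None,fx=k,fy=k,interpolation=cv2.INTER_CUBIC)
# each tile 400x300, x4 of 100x75
t=[crop(s,283,212,100,75,4),crop(d,185,110,100,75,4),crop(s,190,140,100,75,4),crop(d,215,220,100,75,4)]
m=np.vstack([np.hstack(t[:2]),np.hstack(t[2:])]); m=cv2.convertScaleAbs(m,alpha=1.4)
cv2.imwrite('pics/c1.png',m)
E
```

```text
(no output)
```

View pics/c1.png

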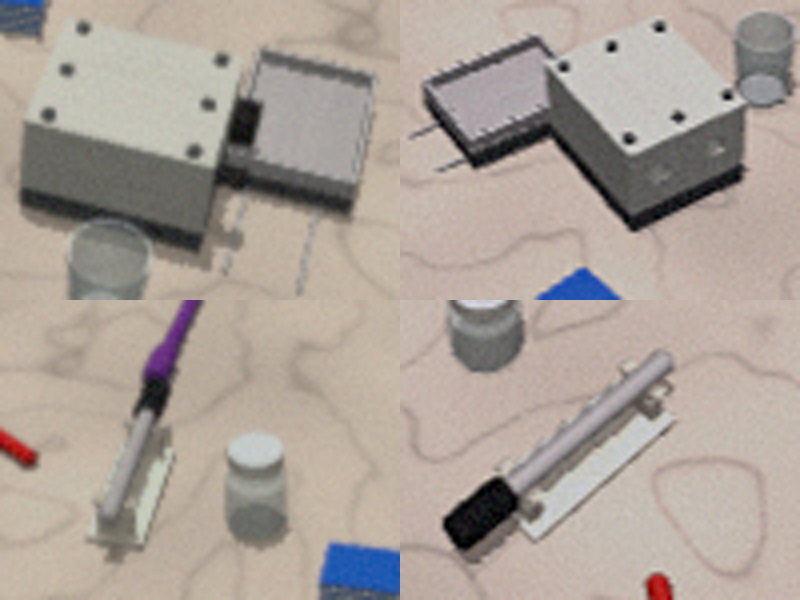

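```bash
cat > m.py <<'E'
from h import *
S=load('s0');D=load('d0')
s=lambda X,Y:(S,283+X/4-.4,212+Y/4-.4)
d=lambda X,Y:(D,185+(X-400)/4-.4,110+Y/4-.4)
s2=lambda X,Y:(S,190+X/4-.4,140+(Y-300)/4-.4)
d2=lambda X,Y:(D,215+(X-400)/4-.4,220+(Y-300)/4-.4)
E
python3 - <<'E'
from m import *
P={'entA':(s(25,122),d(746,100)),'entB':(s(75,18),d(632,155)),'exB':(s(245,60),d(545,62)),'exA':(s(213,167),d(660,18))}
Q={}
for k,(a,b) in P.items():
    p,e=tri(a,b);Q[k]=p;print(k,p.round(4),e,onz(*a,.092).round(4),onz(*b,.092).round(4))
print('len',[np.linalg.norm(Q[a]-Q[b]).round(4) for a,b in(('entA','exA'),('entB','exB'),('entA','entB'),('exA','exB'))])
for n,a in(('traytop-left',s(262,47)),('tray rt',s(377,75)),('tray rb',s(355,190)),('Dl',d(425,85)),('Dt',d(540,38)),('Db',d(472,150))):print(n,onz(*a,.037).round(4))
# rod
print('rod tip top',tri(s2(110,510),d2(662,357)), 'handle shoulder',tri(s2(150,405),d2(512,488)))
for n,a in(('tip',d2(665,362)),('sh',d2(512,490)),('end',d2(460,535)),('stip',s2(110,512)),('ssh',s2(150,407))):print(n,onz(*a,.04).round(4))
# bores entry
print('bore',tri(s(25,122),d(746,100))[0])
for X,Y in((660,175),(717,148)):print(X,Y,ray(*d(X,Y))[1].round(3))
E
```

```text
entA [0.6402 0.0338 0.0881] [np.float64(0.9), np.float64(0.9)] [0.6444 0.035  0.092 ] [0.6379 0.0307 0.092 ]
entB [0.5333 0.0106 0.0872] [np.float64(2.9), np.float64(2.9)] [0.5349 0.014  0.092 ] [0.5335 0.003  0.092 ]
exB [0.5034 0.1329 0.0872] [np.float64(0.3), np.float64(0.3)] [0.5088 0.1343 0.092 ] [0.5019 0.1278 0.092 ]
exA [0.6093 0.156  0.0864] [np.float64(1.3), np.float64(1.3)] [0.6129 0.1583 0.092 ] [0.6077 0.1481 0.092 ]
len [np.float64(0.1261), np.float64(0.1259), np.float64(0.1093), np.float64(0.1084)]
traytop-left [0.4326 0.1216 0.037 ]
tray rt [0.4145 0.2046 0.037 ]
tray rb [0.5299 0.2328 0.037 ]
Dl [0.4123 0.1964 0.037 ]
Dt [0.5218 0.2218 0.037 ]
Db [0.4295 0.1065 0.037 ]
rod tip top (array([ 0.53659383, -0.29253903,  0.04611464]), [np.float64(0.3), np.float64(0.3)]) handle shoulder (array([ 0.40856231, -0.34885618,  0.05007617]), [np.float64(3.6), np.float64(3.6)])
tip [ 0.539  -0.2936  0.04  ]
sh [ 0.412  -0.3479  0.04  ]
end [ 0.372  -0.3658  0.04  ]
stip [ 0.5327 -0.2956  0.04  ]
ssh [ 0.3966 -0.354   0.04  ]
bore [0.64015075 0.0337576  0.08807262]
660 175 [ 0.231  0.665 -0.71 ]
717 148 [ 0.272  0.664 -0.697]
```

```bash
python3 - <<'E'
from h import *
S=load('s0');D=load('d0');k=.64
for n,a,b,z in(('plates top',(442,325),(363,293),.033),('amber lid',(390,400),(481,222),.085),('clear lid',(397,279),(369,335),.078),('beaker base c',(483,457),(431,205),.0)):
    print(n,tri((S,a[0]*k,a[1]*k),(D,b[0]*k,b[1]*k))[0].round(3),onz(S,a[0]*k,a[1]*k,z).round(3),onz(D,b[0]*k,b[1]*k,z).round(3))
E
```

```text
plates top [ 0.47  -0.083  0.028] [ 0.475 -0.08   0.033] [ 0.469 -0.086  0.033]
amber lid [ 0.737 -0.031  0.083] [ 0.739 -0.03   0.085] [ 0.736 -0.033  0.085]
clear lid [ 0.441 -0.211  0.074] [ 0.445 -0.208  0.078] [ 0.44  -0.214  0.078]
beaker base c [0.699 0.132 0.003] [0.697 0.131 0.   ] [0.701 0.134 0.   ]
```

send_rows:
  increments: "1 1.5 -5 0 0 0 -10; 1 3 -10 0 0 0 -20; 1 4.5 -15 0 0 0 -30; 1 6 -20 -2 0 0 -40; 1 7.5 -25 -4 0 0 -50; 1 9 -30 -6 0 0 -50; 1 9.5 -35.2 -7 0 0 -50; 1 9.5 -36.7 -8 0 0 -50; 1 9.5 -36.7 -8 0 0 -50; 1 9.5 -36.7 -8 0 0 -50"

```text
time: 1.4
tool_pos: [0.3498, 0.1491, 0.1517]
tool_rot: [0.0, 0.617, 0.787, 0.0]
contact_force: [-0.0, 0.2, 0.5]
grip_width: 0.002
grip_force: 0.0
```

```bash
python3 - <<'E'
from h import *
c=snap('wrist','w1'); i=cv2.convertScaleAbs(cv2.imread('pics/w1.png'),alpha=1.4); cv2.imwrite('pics/w1b.png',cv2.resize(i,(800,600)))
for n,p in(('exA top',(.609,.156,.088)),('exB',(.504,.132,.088)),('tray db',(.43,.108,.037))):print(n,proj(c,p)/.64)
E
```

```text
exA top [900.08381597 425.77518287]
exB [688.28385102 423.19101618]
tray db [510.49770222 389.11245153]
```

View pics/w1b.png

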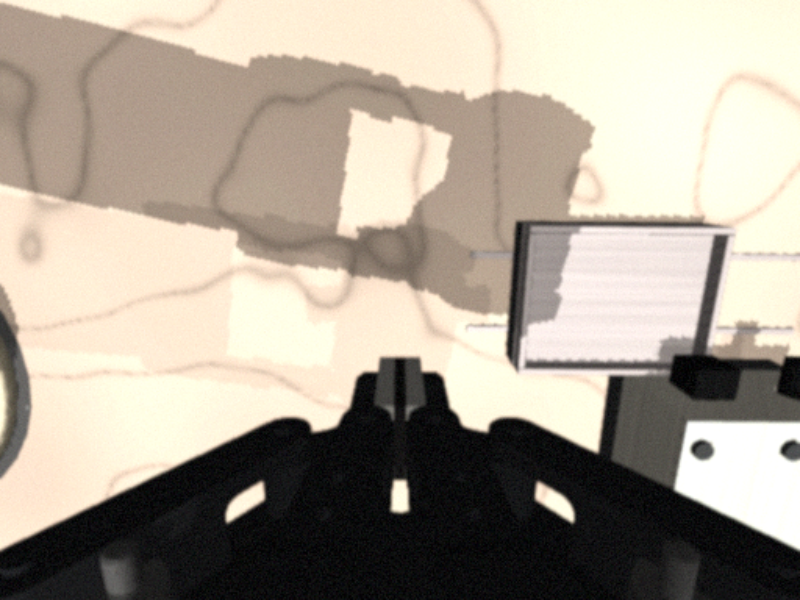

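```bash
python3 - <<'E'
from h import *
c=load('w1');k=.64
L=[onz(c,u*k,v*k,.037) for u,v in((517,222),(521,371),(733,228))]
for p in L:print(p.round(4))
m=(L[0]+L[1])/2;print('mid',m.round(4))
d=L[2]-L[0];print('wid',np.linalg.norm(d),np.degrees(np.arctan2(d[1],d[0])), 'len',np.linalg.norm(L[0]-L[1]))
for u,v in((688,422),):print(onz(c,u*k,v*k,.092).round(4))
print(proj(c,(.3498,.1491,.1517))/k)
E
```

```text
[0.4031 0.2063 0.037 ]
[0.4326 0.1211 0.037 ]
[0.5218 0.2318 0.037 ]
mid [0.4179 0.1637 0.037 ]
wid 0.12138333302048437 12.105836403555385 len 0.09024239016624108
[0.5003 0.1341 0.092 ]
[400.76830546 380.04254289]
```

Wrist picture: the tray lies at (517–733, 222–372), black plug head at about (705,375) and a second black part at about (795,375) right of it. The tray's outer side faces the gripper, so I push along mould −y.

send_rows:
  increments: "1 3.5 1.1 -4 0 0 0; 1 3.5 1.1 -8.5 0 0 0; 1 3.5 1.1 -12.6 0 0 0; 1 3.5 1.1 -12.6 0 0 0; 1 4.5 1.3 -12.6 0 0 0; 1 5.4 1.6 -12.6 0 0 0; 1 6.2 1.8 -12.6 0 0 0; 1 7 2 -12.6 0 0 0; 1 7.8 2.2 -12.6 0 0 0; 1 8.5 2.3 -12.6 0 0 0; 1 9.2 2.5 -12.6 0 0 0; 1 9.9 2.6 -12.6 0 0 0; 1 10.6 2.8 -12.6 0 0 0; 1 11.3 2.9 -12.6 0 0 0; 1 11.8 3.1 -12.6 0 0 0; 1 11.8 3.1 -12.6 0 0 0"

```text
time: 3.45
tool_pos: [0.4685, 0.1796, 0.0254]
tool_rot: [0.001, 0.618, 0.786, 0.0]
contact_force: [-0.8, -0.9, -0.4]
grip_width: -0.003
grip_force: 0.1
```

send_rows:
  increments: "1 0.3 0.1 0 0 0 0; 1 0.3 0.1 0 0 0 0; 1 0.5 0.1 0 0 0 0; 1 0.5 0.1 0 0 0 0"

```text
time: 3.95
tool_pos: [0.4727, 0.1807, 0.0254]
tool_rot: [-0.0, 0.618, 0.786, 0.0]
contact_force: [-2.3, 0.9, 0.4]
grip_width: 0.0
grip_force: 0.7
```

send_rows:
  increments: "1 0.3 0.1 0 0 0 0; 1 0.6 0.2 0 0 0 0; 1 0.6 0.2 0 0 0 0"

```text
time: 4.32
tool_pos: [0.4751, 0.1816, 0.0248]
tool_rot: [-0.003, 0.617, 0.787, -0.004]
contact_force: [-14.5, -7.2, 13.1]
grip_width: 0.008
grip_force: 8.0
```

send_rows:
  increments: "1 0.3 0.1 0 0 0 0; 1 0.3 0.1 0 0 0 0"

```text
time: 4.58
tool_pos: [0.4751, 0.1819, 0.0243]
tool_rot: [-0.005, 0.617, 0.787, -0.007]
contact_force: [-24.0, -10.1, 22.3]
grip_width: 0.001
grip_force: 13.1
```

send_rows:
  increments: "1 0.2 0 0 0 0 0; 1 0.2 0 0 0 0 0"

```text
time: 4.82
tool_pos: [0.4752, 0.1819, 0.0239]
tool_rot: [-0.007, 0.617, 0.787, -0.008]
contact_force: [-29.6, -9.2, 25.5]
grip_width: -0.002
grip_force: 16.0
```

Force rose to 30 N without further travel, so the tray is at its stop. I back off and look from above the mould.

send_rows:
  increments: "1 -1.5 -0.4 0 0 0 0; 1 -3 -0.7 1 0 0 0; 1 -3 -0.7 6 0 0 0; 1 -3 -0.7 12 0 0 0; 1 -2 -3 18 0 0 0; 1 1 -7 22.5 0 0 0; 1 5 -11 22.5 0 0 0; 1 8 -15 22.5 0 0 0; 1 10.6 -20.4 22.5 0 0 0; 1 10.6 -20.4 22.5 0 0 0; 1 10.6 -20.4 22.5 0 0 0"

```text
time: 6.2
tool_pos: [0.5897, -0.0202, 0.2502]
tool_rot: [-0.0, 0.618, 0.786, 0.0]
contact_force: [-0.6, 0.3, 0.9]
grip_width: -0.0
grip_force: 0.0
```

```bash
python3 - <<'E'
from h import *
c=snap('wrist','w2'); i=cv2.convertScaleAbs(cv2.imread('pics/w2.png'),alpha=1.0); cv2.imwrite('pics/w2b.png',cv2.resize(i,(800,600),interpolation=cv2.INTER_CUBIC))
print(telemetry.get_obs()['tool_pos'],c['origin'])
E
```

```text
[ 0.58951978 -0.01957792  0.25035068] [0.57360386 0.043769   0.39364022]
```

View pics/w2b.png

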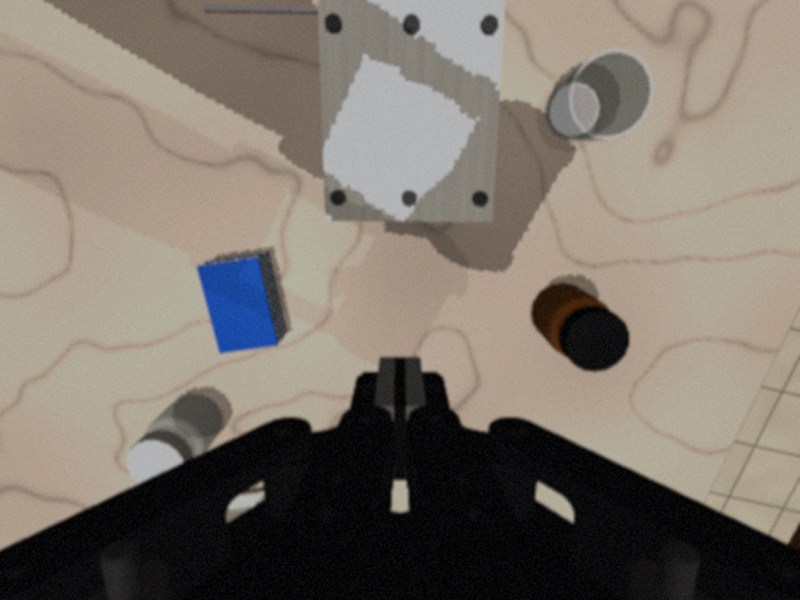

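```bash
python3 - <<'E'
from h import *
c=load('w2');k=.64
p=lambda u,v:onz(c,u*k,v*k,.092)
B=p(329,221);A=p(493,222)
d=A-B;print('entB',B.round(4),'entA',A.round(4),np.linalg.norm(d),np.degrees(np.arctan2(d[1],d[0])))
for a,b in(((319,20),(329,215)),((504,20),(493.5,215)),((333.5,24),(338,198)),((489,25),(480,199)),((411,24),(409,198))):
    q=p(*a)-p(*b);print(np.degrees(np.arctan2(q[1],q[0])).round(2),np.linalg.norm(q).round(4))
q=p(480,199)-p(338,198);print('holes',np.degrees(np.arctan2(q[1],q[0])),np.linalg.norm(q))
q=p(489,25)-p(333.5,24);print('holes',np.degrees(np.arctan2(q[1],q[0])),np.linalg.norm(q), (p(489,25)+p(480,199)+p(333.5,24)+p(338,198))/4)
s=snap('scene','s1'); i=cv2.imread('pics/s1.png')[200:290,270:390]; cv2.imwrite('pics/s1b.png',cv2.convertScaleAbs(cv2.resize(i,None,fx=6,fy=6,interpolation=cv2.INTER_CUBIC),alpha=1.5))
E
```

```text
entB [0.5354 0.0076 0.092 ] entA [0.6396 0.0322 0.092 ] 0.10701853332023152 13.282370837339519
104.31 0.1124
103.59 0.1124
103.14 0.0996
103.25 0.0997
103.28 0.0996
holes 13.235836970789165 0.09146999758624884
holes 13.314234854545541 0.09128141537404025 [0.57133022 0.08227548 0.092     ]
```

View pics/s1b.png

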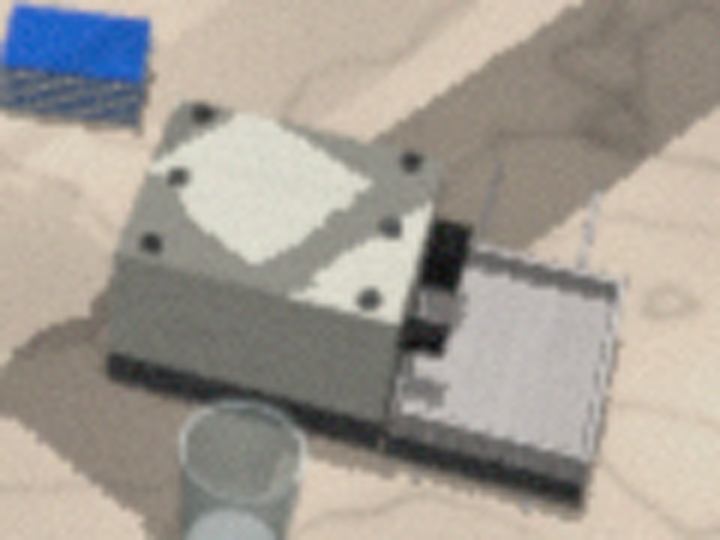

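Scene crop: the tray now sits flush with the mould behind both exits. The square plug head is the upper one (448,250) on the +y side, and the thin round specimen is at (425,335) on the −y side. Now to the rod.

send_rows:
  increments: "0 -1 -4 0 0 0 -10; 0 -3 -8 0 0 0 -20; 0 -5 -12 0 0 0 -30; 0 -7 -16 0 0 0 -40; 0 -9 -20 0 0 0 -50; 0 -11 -24 -2 0 0 -60; 0 -13 -28 -4 0 0 -70; 0 -14 -31 -5 0 0 -80; 0 -14 -31 -5 0 0 -80; 0 -14 -31 -5 0 0 -80"

```text
time: 7.55
tool_pos: [0.4504, -0.3293, 0.2008]
tool_rot: [0.0, 0.978, 0.207, 0.0]
contact_force: [-0.0, -0.1, 0.0]
grip_width: 1.005
grip_force: 0.0
```

```bash
python3 - <<'E'
from h import *
c=snap('wrist','w3'); i=cv2.convertScaleAbs(cv2.imread('pics/w3.png'),alpha=1.0); cv2.imwrite('pics/w3b.png',cv2.resize(i,(800,600),interpolation=cv2.INTER_CUBIC))
o=telemetry.get_obs();print(o['tool_pos'],o['joints'],c['origin'])
for p in((.537,-.294,.04),(.41,-.348,.04)):print(proj(c,p)/.64)
E
```

```text
[ 0.45050715 -0.32926133  0.20097804] [-8.47916269e-01  1.38286317e-01  1.68047198e+00  3.88539634e-04
  1.32189418e+00  3.05722121e-01] [ 0.51063354 -0.30291486  0.34422632]
[403.27903263 133.67538287]
[400.13901746 341.32995402]
```

View pics/w3b.png

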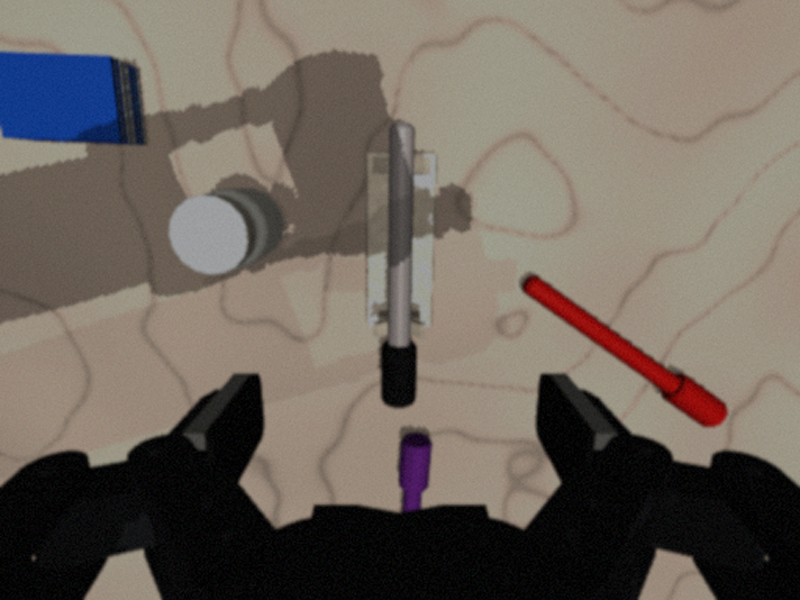

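```bash
python3 - <<'E'
from h import *
c=load('w3');k=.64
t=onz(c,402*k,124*k,.042);s=onz(c,399*k,342*k,.042);d=t-s
print(t.round(4),s.round(4),np.linalg.norm(d),np.degrees(np.arctan2(d[1],d[0])))
u=d/np.linalg.norm(d);print('grip95',(s+u*.05).round(4),(t-u*.095).round(4))
from m import D,S,d2,s2
print(tri((c,402*k,124*k),d2(664,358)),tri((c,399*k,342*k),d2(512,488)))
E
```

```text
[ 0.5417 -0.291   0.042 ] [ 0.4099 -0.3472  0.042 ] 0.14323624320447118 23.071434663030093
grip95 [ 0.4559 -0.3276  0.042 ] [ 0.4543 -0.3283  0.042 ]
(array([ 0.54083768, -0.29054575,  0.03945954]), [np.float64(1.2), np.float64(1.2)]) (array([ 0.41120786, -0.34756099,  0.04334149]), [np.float64(1.0), np.float64(1.0)])
```

Wrist picture: bare steel rod, tip (402,124), shoulder (399,342), black handle; saddles at about (402,165) and (400,315). Triangulated height is 0.04 m and shaft length 143 mm, both as they should be. Grasping 95 mm behind the tip.

send_rows:
  increments: "0 0.4 0.1 -5 0 0 -0.8; 0 0.4 0.1 -10 0 0 -0.8; 0 0.4 0.1 -15 0 0 -0.8; 0 0.4 0.1 -17.8 0 0 -0.8; 0 0.4 0.1 -17.8 0 0 -0.8; 1 0.4 0.1 -17.8 0 0 -0.8; 1 0.4 0.1 -17.8 0 0 -0.8; 1 0.4 0.1 -17.8 0 0 -0.8; 1 0.4 0.1 -17.8 0 0 -0.8; 1 0.4 0.1 -17.8 0 0 -0.8; 1 0.4 0.1 -17.8 0 0 -0.8; 1 0.4 0.1 -17.8 0 0 -0.8"

```text
time: 9.1
tool_pos: [0.4533, -0.3282, 0.0231]
tool_rot: [-0.002, 0.98, 0.199, -0.0]
contact_force: [-3.4, 6.3, 9.2]
grip_width: 0.165
grip_force: 58.3
```

send_rows:
  increments: "1 0 0 2 0 0 0; 1 0 0 5 0 0 0; 1 0 0 9 0 0 0; 1 0 0 12 0 0 0; 1 2 2 12 0 0 9; 1 4 4 12 0 0 18; 1 6 7 12 0 0 27; 1 8 10 12 0 0 36; 1 10 13 12 0 0 45; 1 12 16 12 0 0 54; 1 14 18 12 0 0 62; 1 16 20 12 0 0 70; 1 18 21.5 12 0 0 77; 1 18.9 22.2 12 0 0 80.2; 1 18.9 22.2 12 0 0 80.2; 1 18.9 22.2 12 0 0 80.2"

```text
time: 11.1
tool_pos: [0.642, -0.1078, 0.1418]
tool_rot: [-0.0, 0.622, 0.783, -0.0]
contact_force: [0.9, -0.6, -2.8]
grip_width: 0.161
grip_force: 59.0
```

```bash
python3 - <<'E'
from h import *
c=snap('wrist','w4');d=snap('side','d4');s=snap('scene','s4')
o=telemetry.get_obs();print(o['tool_pos'],o['tool_rot'],o['joints'],c['origin'])
a=cv2.resize(cv2.imread('pics/w4.png')[0:260,150:350],None,fx=2.0,fy=2.0,interpolation=cv2.INTER_CUBIC)
b=cv2.resize(cv2.imread('pics/d4.png')[100:230,210:310],None,fx=4,fy=4,interpolation=cv2.INTER_CUBIC)
cv2.imwrite('pics/c4.png',np.hstack([a,cv2.convertScaleAbs(b[:520],alpha=1.4)]))
E
```

```text
[ 0.64218542 -0.10794482  0.14222091] [-1.66799203e-04  6.22205956e-01  7.82853568e-01 -1.11397712e-04] [-3.51661898e-01  4.26265430e-01  1.44992435e+00 -1.11744380e-04
  1.26578961e+00 -5.79309819e-01] [ 0.62677807 -0.04358741  0.28521379]
```

View pics/c4.png

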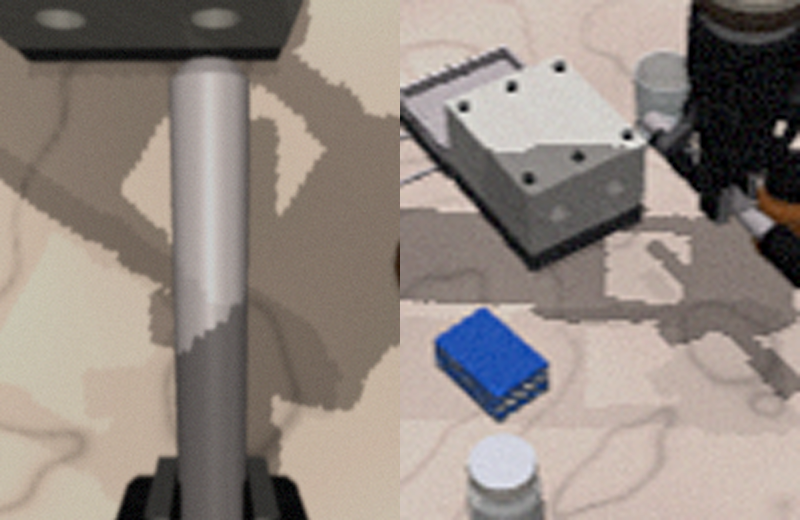

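```bash
python3 - <<'E'
from h import *
c=load('w4')
P=lambda X,Y:(150+(X+.5)/2-.5,(Y+.5)/2-.5)
ex=np.array([-.2292,.9734]);ey=np.array([-.9734,-.2292]);C=np.array([.5713,.0823])
f=lambda p:np.r_[(p[:2]-C)@ex,(p[:2]-C)@ey,p[2]].round(4)
# mouths on z=.055 and on entry plane
for X,Y in((60,18),(214.5,18)):
    u=P(X,Y);o,d=ray(c,*u);t=(-.065-(o[:2]-C)@ex)/(d[:2]@ex)
    print('mouth',f(onz(c,*u,.055)),f(o+d*t))
zr=.142+.018
for X,Y in((208.5,70),(209.5,200),(210.5,320),(211.5,450)):print('rod',f(onz(c,*P(X,Y),zr)))
p=telemetry.get_obs()['tool_pos'];print('tcp',f(p))
# rod edge width at tip -> height check
print([f(onz(c,*P(X,75),zr)) for X in(170,247)])
E
```

```text
mouth [-0.0637  0.0275  0.055 ] [-0.065   0.0265  0.0591]
mouth [-0.064  -0.0263  0.055 ] [-0.065  -0.0263  0.0583]
rod [-0.1054 -0.0246  0.16  ]
rod [-0.1293 -0.0247  0.16  ]
rod [-0.1539 -0.0247  0.16  ]
rod [-0.1837 -0.0248  0.16  ]
tcp [-0.2014 -0.0254  0.1422]
[array([-0.1062, -0.0171,  0.16  ]), array([-0.1063, -0.032 ,  0.16  ])]
```

send_rows:
  increments: "1 0.2 0 -4 0 0 0; 1 0.2 0 -8 0 0 0; 1 0.2 0 -10.5 0 0 0; 1 0.2 0 -10.5 0 0 0; 1 -0.1 1 -10.5 0 0 0; 1 -0.3 2 -10.5 0 0 0; 1 -0.3 2 -10.5 0 0 0; 1 -0.3 2 -10.5 0 0 0"

```text
time: 12.25
tool_pos: [0.6401, -0.0874, 0.038]
tool_rot: [0.001, 0.622, 0.783, 0.0]
contact_force: [0.4, 0.6, -2.9]
grip_width: 0.165
grip_force: 59.0
```

```bash
python3 - <<'E'
from h import *
c=snap('wrist','w5');d=snap('side','d5');s=snap('scene','s5')
o=telemetry.get_obs();p=o['tool_pos'];print(p)
ex=np.array([-.2292,.9734,0])
t=p+ex*.096+[0,0,.018]
us,vs=proj(s,t);ud,vd=proj(d,t);print(us,vs,ud,vd)
a=cv2.resize(cv2.imread('pics/w5.png')[20:150,190:320],(520,520),interpolation=cv2.INTER_CUBIC)
u0,v0=int(ud)-22,int(vd)-32
b=cv2.resize(cv2.imread('pics/d5.png')[v0:v0+65,u0:u0+35],(280,520),interpolation=cv2.INTER_CUBIC);print(u0,v0)
cv2.imwrite('pics/c5.png',np.hstack([a,cv2.convertScaleAbs(b,alpha=1.6)]))
E
```

```text
[ 0.63983052 -0.08775841  0.0374995 ]
283.87040210978336 241.27965080181397 267.69964869077444 149.67451198324846
245 117
```

View pics/c5.png

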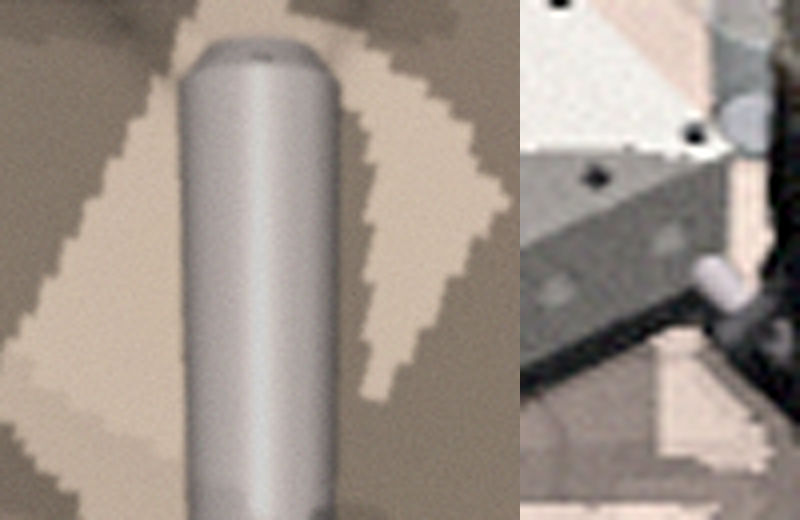

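```bash
python3 - <<'E'
from h import *
w=load('w5');d=load('d5');w4=load('w4')
ex=np.array([-.2292,.9734]);ey=np.array([-.9734,-.2292]);C=np.array([.5713,.0823])
f=lambda p:np.r_[(p[:2]-C)@ex,(p[:2]-C)@ey,p[2]].round(4)
W=lambda X,Y:(w,190+(X+.5)/4-.5,20+(Y+.5)/4-.5)
E=lambda X,Y:(d,245+(X-520+.5)/8-.5,117+(Y+.5)/8-.5)
p,e=tri(W(260,50),E(710,272));print('tip',f(p),e)
for Y,X in((75,258.5),(300,259.5),(500,260)):print(f(onz(*W(X,Y),.0555)))
for X,Y,P in((555,290,(60,18)),(668,237,(214.5,18))):
    o,r=ray(*E(X,Y));t=(-.065-(o[:2]-C)@ex)/(r[:2]@ex)
    q=(w4,150+(P[0]+.5)/2-.5,P[1]/2-.25)
    print('mouth side',f(o+r*t),'tri',f(tri(E(X,Y),q)[0]),tri(E(X,Y),q)[1])
print(f(telemetry.get_obs()['tool_pos']))
E
```

```text
tip [-0.0844 -0.0287  0.0511] [np.float64(1.9), np.float64(1.9)]
[-0.0863 -0.0273  0.0555]
[-0.107  -0.0273  0.0555]
[-0.1273 -0.0273  0.0555]
mouth side [-0.065   0.0302  0.0562] tri [-0.0627  0.0282  0.0529] [np.float64(0.4), np.float64(0.4)]
mouth side [-0.065  -0.0236  0.0566] tri [-0.063  -0.0259  0.0534] [np.float64(0.7), np.float64(0.7)]
[-0.1812 -0.0277  0.0375]
```

```bash
python3 - <<'E'
from h import *
w=load('w5');d=load('d5')
g=cv2.cvtColor(w['img'],cv2.COLOR_RGB2GRAY).astype(float);sat=w['img'].astype(float)
R=M(w);exw=np.array([-.2292,.9734,0]);eyw=np.array([-.9734,-.2292,0])
# subpixel edges of rod from saturation-like (r-b): grey rod vs beige
rb=cv2.GaussianBlur((sat[...,0]-sat[...,2])/(g+1),(0,0),.8)
for v in range(40,150,12):
    r=rb[v-3:v+4].mean(0)
    mid=r[250:262].mean()
    def edge(rng):
        prev=None
        for u in rng:
            out=r[rng[-1]]
            if prev is not None and r[u]>mid+.5*(out-mid):
                a=r[prev];b=r[u];return prev+(u-prev)*(mid+.5*(out-mid)-a)/(b-a)
            prev=u
    l=edge(list(range(245,224,-1)));rr=edge(list(range(265,285)))
    if l is None or rr is None: print(v,'none');continue
    # depth: width px = f*16/Z (Z along optical axis)
    Z=292.3*.016/(rr-l); n=M(w)@np.linalg.solve(w['intrinsics'],[(l+rr)/2,v,1]); P=w['origin']+n*Z
    print(v,round(l,2),round(rr,2),round(rr-l,2),'z',P[2].round(4))
ud=E=None
C=np.array([.5713,.0823,0])
for z in(.050,.0525,.055):
  t=C-.0845*exw-.0273*eyw+[0,0,z]; m=C-.065*exw-.0263*eyw+[0,0,z]
  print(z,'tip',proj(d,t).round(2),'mouth',proj(d,m).round(2))
E
```

```text
40 235.34 272.6 37.26 z 0.0428
52 235.04 273.62 38.58 z 0.0488
64 235.49 273.79 38.3 z 0.0492
76 235.65 273.57 37.92 z 0.0492
88 235.9 273.3 37.41 z 0.0487
100 236.25 273.16 36.91 z 0.0483
112 236.64 273.11 36.47 z 0.0481
124 236.72 273.22 36.5 z 0.0496
136 236.94 273.1 36.16 z 0.0497
148 237.2 273.0 35.8 z 0.0498
0.05 tip [267.4  150.82] mouth [263.71 147.35]
0.0525 tip [267.43 150.26] mouth [263.72 146.79]
0.055 tip [267.45 149.7 ] mouth [263.74 146.22]
```

Rod is level and aligned with the lower (specimen) bore: tip is 20 mm before the face, about 1 mm to the −y side. Advance gently with force checks.

send_rows:
  increments: "1 -0.2 0.5 0.05 0 0 0; 1 -0.3 1 0.05 0 0 0; 1 -0.4 1.4 0.05 0 0 0; 1 -0.5 1.7 0.05 0 0 0; 1 -0.5 2 0.05 0 0 0; 1 -0.6 2.3 0.05 0 0 0; 1 -0.7 2.5 0.05 0 0 0; 1 -0.7 2.5 0.05 0 0 0"

```text
time: 13.4
tool_pos: [0.6326, -0.0623, 0.0378]
tool_rot: [-0.0, 0.622, 0.783, -0.0]
contact_force: [-0.4, -0.0, -2.2]
grip_width: 0.164
grip_force: 59.0
```

send_rows:
  increments: "1 -0.1 0.5 0 0 0 0; 1 -0.2 1 0 0 0 0; 1 -0.35 1.5 0 0 0 0; 1 -0.46 1.95 0 0 0 0; 1 -0.46 1.95 0 0 0 0"

```text
time: 14.02
tool_pos: [0.6279, -0.0425, 0.0378]
tool_rot: [-0.0, 0.622, 0.783, 0.0]
contact_force: [0.9, 0.0, -2.7]
grip_width: 0.163
grip_force: 59.0
```

send_rows:
  increments: "1 -0.2 0.8 0 0 0 0; 1 -0.4 1.6 0 0 0 0; 1 -0.55 2.4 0 0 0 0; 1 -0.75 3.2 0 0 0 0; 1 -0.9 3.9 0 0 0 0; 1 -1.05 4.5 0 0 0 0; 1 -1.05 4.5 0 0 0 0; 1 -1.05 4.5 0 0 0 0"

```text
time: 15.02
tool_pos: [0.6177, 0.0018, 0.0379]
tool_rot: [0.0, 0.622, 0.783, -0.0]
contact_force: [-0.8, -0.0, -1.9]
grip_width: 0.166
grip_force: 59.0
```

send_rows:
  increments: "0 0 0 0 0 0 0; 0 0 0 0 0 0 0; 0 0 0 0 0 0 0; 0 0 0 0 0 0 0; 0 0 0 0 0 0 0; 0 0.4 -1.7 0 0 0 0; 0 0.8 -3.5 0 0 0 0; 0 1.2 -5.2 0 0 0 0; 0 1.65 -7 0 0 0 0; 0 1.65 -7 -0.2 0 0 0; 0 1.65 -7 -0.2 0 0 0"

```text
time: 16.4
tool_pos: [0.6337, -0.0678, 0.0353]
tool_rot: [-0.001, 0.622, 0.783, -0.0]
contact_force: [-0.8, 0.5, 0.3]
grip_width: 0.999
grip_force: 0.0
```

```bash
python3 - <<'E'
from h import *
w=snap('wrist','w6');d=snap('side','d6')
p=telemetry.get_obs()['tool_pos']
hc=p+[0,0,.018];print(p,proj(w,hc),proj(d,hc))
a=cv2.resize(cv2.imread('pics/w6.png'),(533,400));b=cv2.resize(cv2.imread('pics/d6.png')[110:210,240:307],(267,400),interpolation=cv2.INTER_CUBIC)
cv2.imwrite('pics/c6.png',np.hstack([a,cv2.convertScaleAbs(b,alpha=1.5)]))
E
```

```text
[ 0.63372088 -0.06729145  0.0355234 ] [256.93058539 258.66108896] [281.15222276 164.66732901]
```

View pics/c6.png

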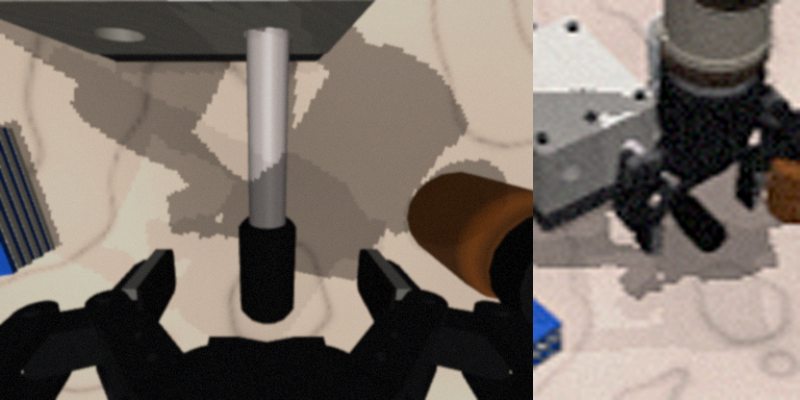

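Composite: the rod is in the right (specimen) bore about halfway, with its handle centred between the open fingers at (267,270). Grip the handle and push home.

send_rows:
  increments: "1 0 0 0 0 0 0; 1 0 0 0 0 0 0; 1 0 0 0 0 0 0; 1 0 0 0 0 0 0; 1 0 0 0 0 0 0; 1 0 0 0 0 0 0; 1 0 0 0.1 0 0 0; 1 0 0 0.2 0 0 0; 1 -0.2 0.8 0.2 0 0 0; 1 -0.4 1.6 0.2 0 0 0; 1 -0.55 2.4 0.2 0 0 0; 1 -0.55 2.4 0.2 0 0 0"

```text
time: 18.0
tool_pos: [0.6282, -0.0427, 0.0378]
tool_rot: [-0.001, 0.621, 0.784, 0.0]
contact_force: [-0.3, 2.0, -2.2]
grip_width: 0.283
grip_force: 59.0
```

send_rows:
  increments: "1 -0.15 0.6 0 0 0 0; 1 -0.3 1.2 0 0 0 0; 1 -0.45 1.8 0 0 0 0; 1 -0.55 2.4 0 0 0 0; 1 -0.7 3 0 0 0 0; 1 -0.8 3.5 0 0 0 0; 1 -0.95 4 0 0 0 0; 1 -1 4.3 0 0 0 0; 1 -1 4.3 0 0 0 0"

```text
time: 19.12
tool_pos: [0.6191, -0.0015, 0.0389]
tool_rot: [0.001, 0.622, 0.783, -0.0]
contact_force: [-0.6, -5.4, 5.3]
grip_width: 0.281
grip_force: 59.6
```

send_rows:
  increments: "1 -0.05 0.2 0 0 0 0; 1 -0.1 0.4 0 0 0 0; 1 -0.1 0.4 0 0 0 0"

```text
time: 19.5
tool_pos: [0.6182, 0.0021, 0.039]
tool_rot: [0.001, 0.622, 0.783, -0.0]
contact_force: [-1.0, -5.9, 4.9]
grip_width: 0.284
grip_force: 59.6
```

send_rows:
  increments: "1 -0.05 0.2 0 0 0 0; 1 -0.05 0.2 0 0 0 0; 1 -0.05 0.2 0 0 0 0"

```text
time: 19.88
tool_pos: [0.6179, 0.0033, 0.039]
tool_rot: [0.002, 0.622, 0.783, -0.001]
contact_force: [-0.4, -8.3, 4.3]
grip_width: 0.284
grip_force: 59.5
```

send_rows:
  increments: "1 -0.05 0.2 0 0 0 0; 1 -0.1 0.4 0 0 0 0; 1 -0.1 0.4 0 0 0 0"

```text
time: 20.25
tool_pos: [0.618, 0.0034, 0.0393]
tool_rot: [0.005, 0.622, 0.783, -0.002]
contact_force: [1.6, -21.7, 0.9]
grip_width: 0.282
grip_force: 59.2
```

send_rows:
  increments: "1 -0.05 0.2 0 0 0 0; 1 -0.05 0.2 0 0 0 0; 1 -0.05 0.2 0 0 0 0"

```text
time: 20.62
tool_pos: [0.618, 0.0035, 0.0394]
tool_rot: [0.006, 0.622, 0.783, -0.003]
contact_force: [2.8, -28.1, -1.5]
grip_width: 0.283
grip_force: 59.0
```

send_rows:
  increments: "1 0.1 -0.4 0 0 0 0; 1 0.1 -0.4 0 0 0 0; 0 0.1 -0.4 0 0 0 0; 0 0.1 -0.4 0 0 0 0; 0 0.1 -0.4 0 0 0 0; 0 0.1 -0.4 0 0 0 0; 0 0.1 -0.4 0 0 0 0; 0 0.1 -0.4 4 0 0 0; 0 0.1 -0.4 9 0 0 0; 0 0.1 -0.4 15 0 0 0; 0 -5 -4 20 0 0 0; 0 -10 -8 22 0 0 0; 0 -15 -12 22 0 0 0; 0 -20 -14 22 0 0 0; 0 -20 -14 22 0 0 0"

```text
time: 22.5
tool_pos: [0.4133, -0.1299, 0.2578]
tool_rot: [0.0, 0.623, 0.782, -0.0]
contact_force: [0.4, 0.6, 0.6]
grip_width: 0.999
grip_force: 0.0
```

```bash
python3 - <<'E'
from h import *
s=snap('scene','s7');d=snap('side','d7')
a=cv2.resize(cv2.imread('pics/s7.png')[200:290,260:390],(780,540),interpolation=cv2.INTER_CUBIC)[:,:400*0+500]
b=cv2.resize(cv2.imread('pics/d7.png')[105:213,220:280],(300,540),interpolation=cv2.INTER_CUBIC)
a=cv2.resize(cv2.imread('pics/s7.png')[200:297,275:365],(500,540),interpolation=cv2.INTER_CUBIC)
cv2.imwrite('pics/c7.png',cv2.convertScaleAbs(np.hstack([a,b]),alpha=1.5))
E
```

```text
(no output)
```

View pics/c7.png

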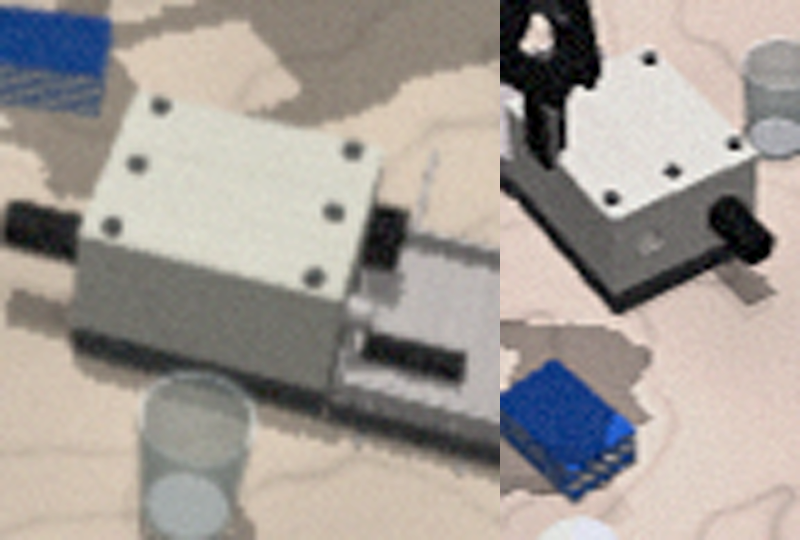

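Picture: the specimen lies in the tray at (412,358), the rod handle is against the mould at (40,230) in the scene view, the plug is in place at (388,235), and the beaker and plates are unmoved. Handing in.

```bash
python3 -c "
from h import *
print(manip.finish_job())"
```

```text
the job is handed in; nothing more can be done
None
```

The job is handed in at about 22.5 s on the robot clock: tray at its stop, rod pushed halfway, re-gripped on the handle and pushed fully home, and the specimen seen in the tray, with the plug, beaker and plates in place in the last view and the jars not touched.

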